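Level the marble pouring slab

ROBOT

A 7-joint arm with a two-finger parallel gripper is mounted at the origin on a cart in front of the work surface, level with it; the furniture and walls round the work are solid. World frame = base frame: x ahead of the robot, y to its left, z up, the work surface at z = 0. Lengths are in m, angles in rad, forces in N, time in s.
With the tool pointing down it reaches from about 0.4 to 0.85 m from the base axis. Payload 10.4 kg.
Tool frame: the origin (TCP) lies at the very end of the fingers, on their centre line; the grasp point (between the pads) lies 19 mm behind it (env.tcp_to_grasp is the distance from the TCP to the grasp point, in m); z points along the fingers, y is the line along which they close (so a half turn about z gives the same grasp; the last joint's range is limited). The gripper opens to 87 mm and grips with 3 to 60 N. Pads are 19 mm wide; open, the fingers measure 117 mm over their backs; the gripper's body (75 mm by 190 mm) begins 51 mm behind the grasp point.
Start: joints at [1.212, 0.332, -0.065, 1.46, 0.022, 1.35, -0.088], TCP at [0.206, -0.59, 0.223] pointing down, gripper open.
Joint ranges: [-2.6, 2.6], [-0.5, 2.12], [-1.47, 1.34], [0.16, 2.42], [-1.27, 4.41], [0.06, 2.06], [-2.6, 2.6]. Speed limits (rad/s): [2.22, 2.22, 2.79, 2.79, 3.14, 3.14, 3.14].

INTERFACE

Orientations are given as [roll, pitch, yaw] about the fixed x, y, z axes, in that order (R = Rz(yaw) Ry(pitch) Rx(roll)).
In Python, from workcell import env gives the robot as it stands.
- The arm moves only by the shell command python3 -m creep 'ROWS' [FORCE]. ROWS is a JSON object of lists of equal length, an entry for each row: "gripper": the finger opening in mm, from 0 to 87; "travel": the shift along the tool's x, y, z in units of 50 mm (1.0 is 50 mm), a list of three; "delta_rot": the turn, a rotation vector about the tool's x, y, z in units of 10 degrees (1.0 is 10 degrees), a list of three. A call has 1 to 8 rows; each row is the pose to reach, as a shift and turn from the pose commanded when the call began, along the tool's axes at that moment; what a row does not reach only later rows make up. A row lasts 1/8 s, in which the tool goes at most 62.5 mm and 10.7 degrees, less where a joint would pass 70% of its speed; a pose out of reach is approached as far as the arm can. A call with a gripper value outside its range is refused whole. The fingers move at their own pace and stop on an object; FORCE is the grip in N (left out, the last holds). Time passes only in rows, so rows that repeat a pose let the fingers close. It gives the time, the measured TCP pose, the force, the opening and the grip force at its end, in the units of the state.
- env.get_state(): the state, without advancing time (a new reading comes with each control period).
- env.grab_frame(name): name is "side" or "top" or "wrist"; returns (picture, depth): 420x560x3 uint8, red, green, blue; 420x560 float32, m along the optical axis (not along the pixel's ray), 0 where there is no reading.
- env.get_calibration(name): a dict with "K" (3x3 intrinsics, pixels), "eye" and "attitude" of the camera in the world. Camera axes: x right, y down, z forward; pixel columns grow to the right and rows downward; lengths in m; the calibration is good to about 2 mm. A picture is of the moment at which its call begins: read the wrist's pose just before it. get_calibration takes no time and is no camera call; for the wrist camera it gives the pose at the moment of the call.
- env.sign_off(): hands the job in; it is judged then, once.
The state is a dict: "time_s": time; "q": joint angles; "qvel": joint speeds; "effort": joint torques, N m; "tcp_pos": TCP position; "orientation": TCP orientation; "contact_force": force on the tool from outside, world axes, zero at the start; "torque": the same for the moment, N m; "width": finger opening in m; "grasp_force": force on a finger pad.
Only numpy, scipy, OpenCV 4.12 (cv2) and the standard library are available. Lean on these libraries where they do the work, as an engineer would, in place of code of your own. Each camera call takes 0.05 s, during which the arm holds its last target. There are 200 camera calls.

TASK

The marble slab has to lie level before chocolate is poured on it, and its left-hand end is low. Pinch the yellow spirit level gently (20 N at most, it is only light plastic) and stand it upright on the marble, lengthwise, clear of the knob; let go of it so that its bubble shows the slope, then turn the red knob of the levelling foot until the bubble rests between the two lines of the vial, without shoving the slab or disturbing anything else. Finish still gripping the knob and leaning on it with a light push of about 10 N, bubble centred, and stay like that: I shall tighten the lock nut below the knob.

Things in the scene. Friction and masses are not known exactly. Their poses are not given: they have to be found in the camera images.
- level_mid (a point): Spirit level: yellow box, 180 long (its x) x 22 wide (y) x 40 mm high (z), black rubber ends, about 0.3 kg, standing upright on its 22 mm wide aluminium sole. Point: its centre, 20 mm above the sole. Its green vial lies along x in a well in the middle of the top face, seen from above. Either end may go either way.
- level: The same spirit level; origin: centre of its sole. Light plastic: set the grip to 20 N or less (both fingers together then press on it with 40 N; over 45 N together fails).
- bubble (a joint): Position of the white bubble (20 mm long) along the vial, m, along the level's own x; 0 = centred, stops at -0.017 and 0.017. It floats to the higher end: 1.83 m per rad of slope of the level's x axis (32 mm per degree), settling in about 1.5 s. Two black lines 27 mm apart: it lies between them within 0.0035.
- slab_top (a point): Centre of the top face of the grey-white marble slab, 36 mm above the counter. Slab: 180 (its x) x 280 (its y, lengthwise) x 20 mm thick, 2.8 kg, loose, standing on two fixed rubber feet 115 mm to -y and on the levelling foot 175 mm to +y of the centre. Axes: z up, +y towards the knob.
- slab: The same slab; origin: on the counter below its centre when it is level. It slopes only lengthwise; the knob end is low at first, by 1 to 3 mm.
- knob_grip (a point): Red round lobed knob on a steel ear at the slab's +y end, 43 mm in diameter, 24 mm high. Point: on its axis, 12 mm below its top, 62 mm above the counter. The ear lies 40 mm below this point, the slab's top 26 mm below it. Take it from above at any yaw.
- knob: The same knob with its screw, joint axis vertical. Clockwise from above lengthens the foot and lifts that end, 8 mm a turn: one radian moves the bubble about 8 mm. It needs 0.06 Nm, stays where it is left; 1 to 2 rad (clockwise) are wanted at first, stops lie beyond.
- foot: Rubber pad of the levelling foot, 28 mm in diameter, straight below the knob; origin: under the pad. It presses on the counter with 12 to 15 N when nobody touches the slab; a push on the knob adds to this.
- low_counter: The dark granite counter, its top at height 0. On it, to the right in front of the slab, a wooden tray stands fixed on a gold foot, 0.2 m high: keep the wrist clear of it.
- honey_jar: Honey jar, 71 mm wide, 110 mm high, bystander to the right of the slab; origin under its centre.
- berry_dish: White dish with red berries, 112 mm wide, 54 mm high, bystander in front of the slab; origin under its centre.
- tuna: Flat green tin, 86 mm wide, 40 mm high, bystander behind the level's first place; origin under its centre.
Not all that is in view belongs to the job. Of the things that look like the level, take the one that is farthest to the robot's right at the start.

How it is judged:
On the way:
1. the level stands free on the marble, lengthwise, and its bubble shows the slope (x of level_mid in the frame of slab_top between -0.085 and 0.085 m and y of level_mid in the frame of slab_top between -0.1 and 0.1 m and z of level_mid in the frame of slab_top between 0.014 and 0.026 m and angle between level_mid's own z axis and vertical below 0.1 rad and angle between the x axis of level_mid and the y axis of slab_top, either way round below 0.26 rad and contact force between the fingers and level below 0.05 N and (value of joint bubble below -0.0045 m or value of joint bubble above 0.0045 m)), for 0.2 s.
At the end, for the whole second after the job is handed in: The level stands free, upright and lengthwise (15 degrees) on the marble, its middle within 85 mm across and 100 mm along of the slab's centre; bubble within 4 mm of centre; fingers grip the knob (over 4 N) and push it, the levelling foot pressing on the counter with 18 to 40 N (x of level_mid in the frame of slab_top between -0.085 and 0.085 m and y of level_mid in the frame of slab_top between -0.1 and 0.1 m and z of level_mid in the frame of slab_top between 0.014 and 0.026 m and angle between level_mid's own z axis and vertical below 0.1 rad and angle between the x axis of level_mid and the y axis of slab_top, either way round below 0.26 rad and contact force between the fingers and level below 0.05 N and value of joint bubble between -0.004 and 0.004 m and contact force between the fingers and knob above 4 N and contact force between foot and low_counter between 18 and 40 N); the arm keeps its last pose, push and grip.
It fails at once if the spirit level pinched or struck by both fingers together with more than 45 N (a grip of 22 N) (contact force between the fingers and level above 45 N).
It fails at once if the spirit level tipped over (angle between level_mid's own z axis and vertical above 0.6 rad).
It fails at once if the slab shoved more than 25 mm (distance of slab from where it was at the start of the episode above 0.025 m).
It fails at once if the levelling foot loaded with more than 60 N (contact force between foot and low_counter above 60 N).
It fails at once if a bystander moved more than 20 mm (distance of any of honey_jar, berry_dish, tuna from where it was at the start of the episode above 0.02 m).
It also fails if it takes over 64 s, if anything falls off the work surface, if the arm or the gripper's body presses on something with over 40 N, if the wrist force passes 120 N, or if a joint passes its speed limit or range.

## Working session

There is one attempt and no reset: what is moved stays moved. The work goes in short steps, Python scripts to look and compute and a shell command to move; the robot and the scene stay as the last step left them, time stands still between calls to the robot, and variables do not carry over. Pictures are saved under pics/ and viewed, at most 10 in all, crops included, and the job is handed in when it is done.

```bash
mkdir -p pics; ls
cat > h.py <<'E'
import numpy as np, cv2, json
from scipy.spatial.transform import Rotation as R
from workcell import env
def cal(n):
    c=env.get_calibration(n); A=np.array(c["attitude"],float)
    return np.array(c["K"]),np.array(c["eye"]),A
def att(A):
    A=np.array(A)
    return A if A.shape==(3,3) else R.from_euler('xyz',A).as_matrix()
def ray(n,uv,z,c=None):
    K,e,A=c or cal(n); M=att(A)
    d=M@np.linalg.solve(K,[uv[0],uv[1],1.]); return e+d*(z-e[2])/d[2]
def cloud(n,D,c=None):
    K,e,A=c or cal(n); v,u=np.mgrid[:D.shape[0],:D.shape[1]]
    P=np.stack([u,v,np.ones_like(u)],-1)@np.linalg.inv(K).T*D[...,None]
    return P@att(A).T+e
def save(n,f):
    c=cal(n); p,d=env.grab_frame(n); cv2.imwrite('pics/'+f,p[...,::-1]); return p,d,c
E
python3 - <<'E'
from h import *
print(env.get_state()); 
for n in("top","side"):
    p,d,c=save(n,n+'0.png'); print(c); np.savez(n+'0.npz',p=p,d=d)
E
```

```text
pics
{'time_s': 0.0, 'q': array([ 1.21241202,  0.33289713, -0.06468864,  1.46094516,  0.02159432,
        1.34989148, -0.08848446]), 'qvel': array([-0.00120784,  0.00015187,  0.00016061, -0.00021039, -0.00093467,
        0.00056379, -0.00070891]), 'effort': array([ 4.31064445e-04, -6.23259044e+01,  2.50579894e-02, -3.89903212e+01,
       -6.12927787e-02,  3.97584925e-02,  2.03577151e-04]), 'tcp_pos': array([ 0.2058055 , -0.58973226,  0.2217363 ]), 'orientation': array([-3.14014817e+00,  6.45870114e-05,  3.35808971e-01]), 'contact_force': array([-0.56068279, -0.89828895, -0.31055465]), 'torque': array([ 0.00359195, -0.01808417,  0.00857018]), 'grasp_force': 0.0, 'width': 0.08701387583447581}
(array([[475.0789892 ,   0.        , 278.71017429],
       [  0.        , 475.0789892 , 209.03771255],
       [  0.        ,   0.        ,   1.        ]]), array([0.25239866, 0.18929765, 1.41592629]), array([-2.94183028e+00, -1.41645447e-03, -1.58550613e+00]))
(array([[500.61896404,   0.        , 274.8381861 ],
       [  0.        , 500.61896404, 220.45930672],
       [  0.        ,   0.        ,   1.        ]]), array([0.00274987, 1.24783638, 0.94107432]), array([-2.20754717,  0.01023371, -2.70241326]))
```

View pics/top0.png

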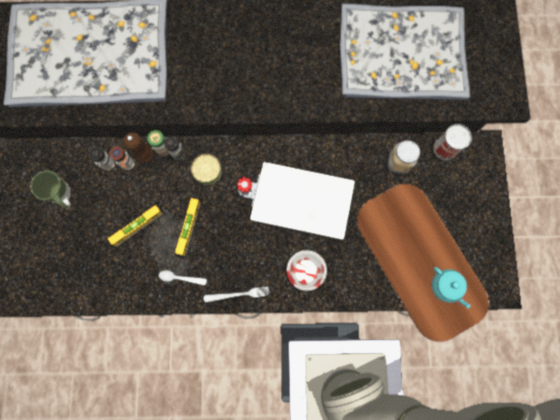

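View pics/side0.png

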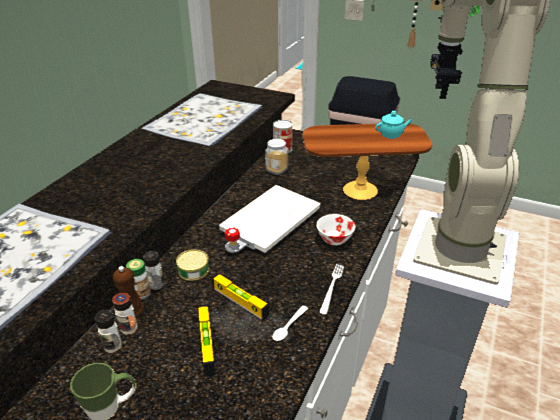

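The top view looks with +x up and +y left. There are two yellow levels, at (134,226) and (187,227). The one on the robot's right is at (187,227). The slab is centred near (303,201), the knob at (246,185), the dish at (307,270), the tin at (206,169) and the tray at (420,260).

```bash
cat > m.py <<'E'
from h import *
def rect(mask,n,z,c,k=0):
    cs,_=cv2.findContours(mask.astype(np.uint8),cv2.RETR_EXTERNAL,cv2.CHAIN_APPROX_NONE)
    out=[]
    for q in sorted(cs,key=cv2.contourArea)[::-1][:3]:
        if cv2.contourArea(q)<40: continue
        P=np.array([ray(n,a[0],z,c)[:2] for a in q],np.float32)
        (cx,cy),(w,h),a=cv2.minAreaRect(P); 
        if w<h: w,h,a=h,w,a+90
        out.append(np.round([cx,cy,w,h,a],4))
    return out
E
python3 - <<'E'
from m import *
f=np.load('top0.npz'); p,d=f['p'],f['d']; c=cal("top"); H=cv2.cvtColor(p,cv2.COLOR_RGB2HSV); h,s,v=H[...,0],H[...,1],H[...,2]
box=lambda x0,y0,x1,y1:np.pad(np.ones((y1-y0,x1-x0),bool),((y0,420-y1),(x0,560-x1)))
print('levels',rect((h>22)&(h<34)&(s>150)&(v>120)&box(90,190,215,270),"top",.04,c))
print('slab',rect((s<40)&(v>150)&box(240,150,365,245),"top",.036,c))
print('knob',rect(((h<8)|(h>172))&(s>150)&(v>80)&box(230,165,265,205),"top",.074,c))
print('tuna',rect((d<np.median(d))&box(185,150,225,188)&(s>60)&(v>90),"top",.04,c))
P=cloud("top",d,c)
for uv in((187,205),(187,227),(246,185),(303,201),(206,169),(307,270),(404,156),(134,145),(280,110)): print(uv,P[uv[1],uv[0]].round(3))
E
```

```text
levels [array([4.884000e-01, 6.080000e-01, 1.652000e-01, 3.060000e-02,
       1.262216e+02]), array([4.842000e-01, 4.528000e-01, 1.670000e-01, 2.910000e-02,
       1.664051e+02])]
slab [array([ 0.5628,  0.1279,  0.3142,  0.1832, 77.0417])]
knob [array([6.000000e-01, 2.848000e-01, 4.210000e-02, 3.790000e-02,
       1.791793e+02])]
tuna []
(187, 205) [0.555 0.462 0.002]
(187, 227) [0.481 0.453 0.038]
(246, 185) [0.596 0.277 0.076]
(303, 201) [0.555 0.111 0.035]
(206, 169) [0.658 0.401 0.034]
(307, 270) [0.353 0.102 0.001]
(404, 156) [ 0.668 -0.179  0.108]
(134, 145) [0.702 0.59  0.136]
(280, 110) [0.795 0.176 0.152]
```

```bash
cat >> h.py <<'E'
def plan(p,yaw_deg,tilt=True):
    s=env.get_state(); M=R.from_euler('xyz',s['orientation']).as_matrix()
    T=R.from_euler('xyz',[np.pi,0,np.deg2rad(yaw_deg)]).as_matrix()
    print('t',round(s['time_s'],2),'tcp',s['tcp_pos'].round(4),'rpy',np.rad2deg(s['orientation']).round(2),'F',s['contact_force'].round(1),'g',round(s['grasp_force'],1),'w',round(s['width'],4))
    print('travel',(M.T@(np.array(p)-s['tcp_pos'])/.05).round(3),'rot',(np.rad2deg(R.from_matrix(M.T@T).as_rotvec())/10).round(3))
E
python3 - <<'E'
from h import *
plan([.5,-.3,.42],70); plan([.206,-.59,.42],19.2); print(cal("wrist"))
E
```

```text
t 0.1 tcp [ 0.2058 -0.5898  0.2218] rpy [-179.93    0.     19.24] F [-0.4 -0.  -0. ] g 0.0 w 0.0875
travel [ 7.464 -3.538 -3.96 ] rot [-7.000e-03 -3.000e-03 -5.076e+00]
t 0.1 tcp [ 0.2058 -0.5898  0.2218] rpy [-179.93    0.     19.24] F [-0.4 -0.  -0. ] g 0.0 w 0.0875
travel [ 1.000e-03  0.000e+00 -3.964e+00] rot [-0.007  0.     0.004]
(array([[296.35462909,   0.        , 275.42634248],
       [  0.        , 296.35462909, 214.33694537],
       [  0.        ,   0.        ,   1.        ]]), array([ 0.28169739, -0.56301355,  0.38324843]), array([ 2.83977681e+00,  8.49791648e-04, -1.23449307e+00]))
```

```bash
python3 -m creep '{"gripper":[87,87,87,87,87,87,87,87],"travel":[[0,0,-1.2],[0,0,-2.4],[0.5,-0.2,-3.4],[1.5,-0.7,-3.96],[2.6,-1.2,-3.96],[3.7,-1.7,-3.96],[4.8,-2.3,-3.96],[5.9,-2.8,-3.96]],"delta_rot":[[0,0,-0.5],[0,0,-1.3],[0,0,-2.1],[0,0,-2.9],[0,0,-3.7],[0,0,-4.5],[0,0,-5.3],[0,0,-6.2]]}'
python3 - <<'E'
from h import *
plan([.55,.12,.42],150)
E
```

```text
time_s: 1.1
tcp_pos: [0.4394, -0.3589, 0.4205]
orientation: [-3.141, 0.0, 1.423]
contact_force: [0.3, -1.4, -0.3]
width: 0.0873
grasp_force: 0.0
t 1.1 tcp [ 0.4394 -0.3589  0.4205] rpy [-1.7999e+02  1.0000e-02  8.1520e+01] F [ 0.3 -1.4 -0.3] g 0.0 w 0.0873
travel [9.799e+00 7.770e-01 8.000e-03] rot [-1.000e-03  1.000e-03 -6.848e+00]
```

```bash
python3 -m creep '{"gripper":[87,87,87,87,87,87,87,87],"travel":[[1.2,0.2,0],[2.4,0.4,0],[3.6,0.6,0],[4.8,0.7,0],[6.0,0.75,0],[7.2,0.78,0],[8.4,0.78,0],[9.6,0.78,0]],"delta_rot":[[0,0,-0.9],[0,0,-1.8],[0,0,-2.7],[0,0,-3.6],[0,0,-4.5],[0,0,-5.4],[0,0,-6.3],[0,0,-7.2]]}'
python3 - <<'E'
from h import *
plan([.484,.453,.25],166.4)
E
```

```text
time_s: 2.1
tcp_pos: [0.55, 0.1094, 0.4204]
orientation: [-3.141, 0.0, 2.679]
contact_force: [0.6, -0.4, -0.2]
width: 0.0874
grasp_force: 0.0
t 2.1 tcp [0.55   0.1094 0.4204] rpy [-1.7998e+02  1.0000e-02  1.5350e+02] F [ 0.6 -0.4 -0.2] g 0.0 w 0.0874
travel [4.249 5.562 3.405] rot [-2.00e-03  1.00e-03 -1.29e+00]
```

```bash
python3 -m creep '{"gripper":[87,87,87,87,87,87,87,87],"travel":[[0.6,0.8,0.5],[1.2,1.6,1.0],[1.8,2.4,1.5],[2.4,3.2,2.0],[3.0,4.0,2.5],[3.6,4.8,3.0],[4.25,5.56,3.4],[4.25,5.56,3.4]],"delta_rot":[[0,0,-0.2],[0,0,-0.4],[0,0,-0.6],[0,0,-0.8],[0,0,-1.0],[0,0,-1.2],[0,0,-1.29],[0,0,-1.29]]}'
python3 - <<'E'
from m import *
p,d,c=save("wrist","w1.png"); H=cv2.cvtColor(p,cv2.COLOR_RGB2HSV); h,s,v=cv2.split(H)
print('levels',rect((h>22)&(h<34)&(s>150)&(v>100),"wrist",.04,c))
plan([.484,.453,.25],166.4)
E
```

```text
time_s: 3.1
tcp_pos: [0.4815, 0.4551, 0.2477]
orientation: [-3.14, -0.004, 2.907]
contact_force: [-0.2, -0.3, -0.3]
width: 0.087
grasp_force: 0.0
levels [array([4.924000e-01, 6.150000e-01, 6.460000e-02, 4.300000e-03,
       1.263836e+02]), array([4.06900e-01, 4.75300e-01, 1.99000e-02, 8.30000e-03, 6.75218e+01])]
t 3.15 tcp [0.4837 0.4531 0.249 ] rpy [-1.7991e+02 -1.3000e-01  1.6635e+02] F [ 1.  -0.5  0.6] g 0.0 w 0.087
travel [-0.006  0.    -0.02 ] rot [-0.009 -0.013 -0.005]
```

View pics/w1.png

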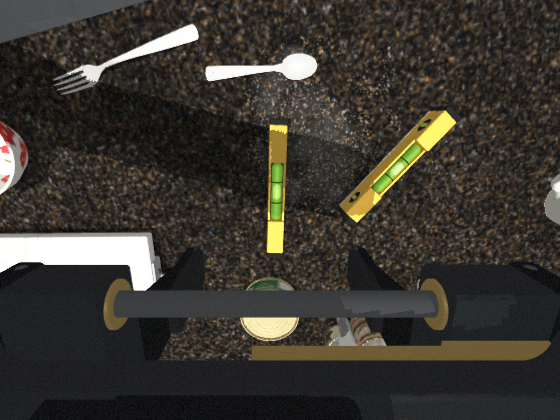

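The wrist view shows the target level from (279,126) to (275,252), with its green vial near (277,191). It lies nearly along the tool x axis. The yellow is partly in shadow, so I'll use a looser mask.

Run:
```python
from m import *
p=cv2.imread('pics/w1.png')[...,::-1]; c=cal("wrist"); h,s,v=cv2.split(cv2.cvtColor(p,cv2.COLOR_RGB2HSV))
m=((h>18)&(h<75)&(s>150)&(v>70)); m[:, :250]=0; m[:,305:]=0; m[256:]=0
m=cv2.morphologyEx(m.astype(np.uint8),cv2.MORPH_CLOSE,np.ones((5,5)))
r=rect(m,"wrist",.04,c); print(r)
x,y,_,_,a=r[0]; a=a if a>90 else a+180
plan([x,y,.13],a); plan([x,y,.007],a)
```

```text
[array([4.862000e-01, 4.525000e-01, 1.672000e-01, 2.270000e-02,
       1.646266e+02])]
t 3.15 tcp [0.4837 0.4531 0.249 ] rpy [-1.7991e+02 -1.3000e-01  1.6635e+02] F [ 1.  -0.5  0.6] g 0.0 w 0.087
travel [-0.057  0.004  2.38 ] rot [-0.009 -0.012  0.172]
t 3.15 tcp [0.4837 0.4531 0.249 ] rpy [-1.7991e+02 -1.3000e-01  1.6635e+02] F [ 1.  -0.5  0.6] g 0.0 w 0.087
travel [-0.062  0.008  4.84 ] rot [-0.009 -0.012  0.172]
```

```bash
python3 -m creep '{"gripper":[70,60,60,60,60,60,60,60],"travel":[[-0.06,0,1.0],[-0.06,0,2.0],[-0.06,0,3.0],[-0.06,0,3.8],[-0.06,0,4.3],[-0.06,0,4.6],[-0.06,0,4.82],[-0.06,0,4.82]],"delta_rot":[[0,0,0.17],[0,0,0.17],[0,0,0.17],[0,0,0.17],[0,0,0.17],[0,0,0.17],[0,0,0.17],[0,0,0.17]]}' 12; python3 -m creep '{"gripper":[40,28,20,15,15,15],"travel":[[0,0,0],[0,0,0],[0,0,0],[0,0,0],[0,0,0],[0,0,0]],"delta_rot":[[0,0,0],[0,0,0],[0,0,0],[0,0,0],[0,0,0],[0,0,0]]}' 12
```

```text
time_s: 4.15
tcp_pos: [0.4887, 0.4506, 0.0095]
orientation: [-3.141, 0.0, 2.87]
contact_force: [0.7, -0.0, 0.9]
width: 0.06
grasp_force: 0.0
time_s: 4.9
tcp_pos: [0.4884, 0.4512, 0.0097]
orientation: [3.141, 0.0, 2.87]
contact_force: [0.4, 0.7, 0.7]
width: 0.0215
grasp_force: 12.0
```

```bash
python3 -m creep '{"gripper":[15,15,15,15],"travel":[[0,0,-0.4],[0,0,-1.2],[0,0,-2.0],[0,0,-2.8]],"delta_rot":[[0,0,0],[0,0,0],[0,0,0],[0,0,0]]}'
python3 - <<'E'
from m import *
f=np.load('top0.npz'); p=f['p']; c=cal("top"); h,s,v=cv2.split(cv2.cvtColor(p,cv2.COLOR_RGB2HSV))
m=np.zeros(s.shape,bool); m[150:245,250:365]=1; m&=(s<40)&(v>150)
m=cv2.morphologyEx(m.astype(np.uint8),cv2.MORPH_OPEN,np.ones((25,25)))
r=rect(m,"top",.036,c); print(r)
a=np.deg2rad(r[0][4]); k=np.array([.600,.2848]); d=np.array([np.cos(a),np.sin(a)])
print(k-.175*d, 'axis to knob',k-r[0][:2])
plan([*(k-.190*d),.15],r[0][4])
E
```

```text
time_s: 5.4
tcp_pos: [0.4881, 0.4507, 0.1518]
orientation: [-3.141, 0.0, 2.87]
contact_force: [1.2, 0.3, -2.8]
width: 0.0222
grasp_force: 12.0
[array([ 0.5608,  0.1191,  0.2961,  0.1832, 77.074 ])]
[0.56085383 0.11423454] axis to knob [0.0392 0.1657]
t 5.4 tcp [0.4881 0.4507 0.1518] rpy [-1.7999e+02  1.0000e-02  1.6445e+02] F [ 1.2  0.3 -2.8] g 12.0 w 0.0222
travel [-3.22  -6.392  0.037] rot [-1.000e-03  1.000e-03  8.738e+00]
```

```bash
python3 -m creep '{"gripper":[15,15,15,15,15,15,15,15],"travel":[[-0.2,-0.4,0],[-0.6,-1.2,0],[-1.0,-2.0,0],[-1.5,-3.0,0],[-2.0,-4.0,0],[-2.5,-5.0,0],[-2.9,-5.8,0],[-3.2,-6.35,0]],"delta_rot":[[0,0,0.6],[0,0,1.6],[0,0,2.6],[0,0,3.6],[0,0,4.6],[0,0,5.6],[0,0,6.6],[0,0,7.6]]}'
python3 - <<'E'
from m import *
plan([.5575,.0996,.15],77.1)
E
```

```text
time_s: 6.4
tcp_pos: [0.5574, 0.0996, 0.1506]
orientation: [3.141, 0.001, 1.536]
contact_force: [-0.6, 0.0, -2.3]
width: 0.0218
grasp_force: 12.0
t 6.4 tcp [0.5574 0.0996 0.1506] rpy [1.7998e+02 5.0000e-02 8.8010e+01] F [-0.6  0.  -2.3] g 12.0 w 0.0218
travel [-0.001  0.003  0.011] rot [0.003 0.004 1.091]
```

```bash
python3 -m creep '{"gripper":[15,15,15,15,15,15],"travel":[[0,0,0.4],[0,0,1.0],[0,0,1.5],[0,0,1.85],[0,0,2.0],[0,0,2.0]],"delta_rot":[[0,0,0.6],[0,0,1.1],[0,0,1.1],[0,0,1.1],[0,0,1.1],[0,0,1.1]]}';python3 -m creep '{"gripper":[15,15,15,15,15],"travel":[[0,0,0.03],[0,0,0.06],[0,0,0.09],[0,0,0.11],[0,0,0.11]],"delta_rot":[[0,0,0],[0,0,0],[0,0,0],[0,0,0],[0,0,0]]}'
python3 - <<'E'
from m import *
p,d,c=save("side","s1.png"); cv2.imwrite('pics/s1c.png',cv2.resize(p[150:300,180:380,::-1],(800,600),interpolation=cv2.INTER_CUBIC))
E
```

```text
time_s: 7.15
tcp_pos: [0.5574, 0.1022, 0.0498]
orientation: [-3.142, 0.0, 1.352]
contact_force: [-0.9, -0.1, -3.2]
width: 0.0219
grasp_force: 12.0
time_s: 7.78
tcp_pos: [0.5576, 0.1022, 0.0448]
orientation: [3.141, 0.0, 1.352]
contact_force: [-1.7, -1.1, 4.8]
width: 0.0219
grasp_force: 12.0
```

View pics/s1c.png

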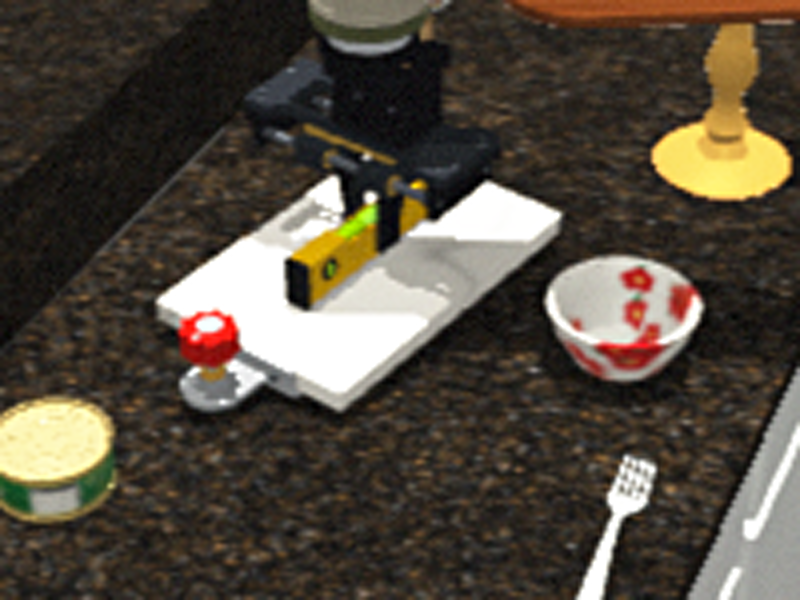

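The level stands upright on the slab, lengthwise, with its sole loaded by about 8 N. I'll let go and lift.

```bash
python3 -m creep '{"gripper":[24,28,36,60,60,60,60,60],"travel":[[0,0,-0.02],[0,0,-0.02],[0,0,-0.02],[0,0,-0.02],[0,0,-0.5],[0,0,-1.3],[0,0,-2.3],[0,0,-3.2]],"delta_rot":[[0,0,0],[0,0,0],[0,0,0],[0,0,0],[0,0,0],[0,0,0],[0,0,0],[0,0,0]]}'
python3 - <<'E'
from m import *
p,d,c=save("wrist","w2.png"); np.savez('w2.npz',p=p,d=d)
h,s,v=cv2.split(cv2.cvtColor(p,cv2.COLOR_RGB2HSV))
print('knob',rect(((h<8)|(h>172))&(s>150)&(v>60),"wrist",.074,c))
print('level',rect((h>18)&(h<75)&(s>150)&(v>70),"wrist",.076,c))
plan([.6,.2848,.15],150)
E
```

```text
time_s: 8.82
tcp_pos: [0.5573, 0.1022, 0.2058]
orientation: [3.141, -0.0, 1.352]
contact_force: [0.4, -0.0, -0.2]
width: 0.0592
grasp_force: 0.0
knob [array([5.944000e-01, 2.674000e-01, 4.000000e-02, 2.150000e-02,
       1.674821e+02]), array([ 0.3472,  0.1527,  0.0427,  0.0165, 15.4065]), array([3.85900e-01, 1.23600e-01, 6.21000e-02, 2.17000e-02, 8.22935e+01])]
level [array([5.56900e-01, 1.07000e-01, 1.64700e-01, 2.09000e-02, 7.74973e+01])]
t 8.88 tcp [0.5596 0.1031 0.212 ] rpy [ 1.7956e+02 -1.6000e-01  7.7450e+01] F [2.4 0.4 5.1] g 0.0 w 0.06
travel [ 3.72  -0.01   1.251] rot [ 0.048  0.014 -7.255]
```

View pics/w2.png

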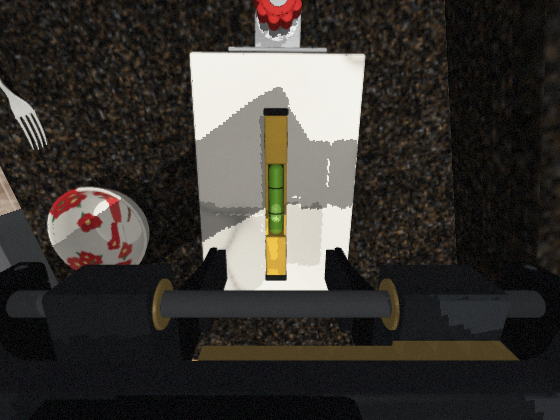

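The wrist view shows the level free on the marble from (276,110) to (276,278), with the lighter bubble low in the vial near (277,222), at the high end away from the knob. The knob is cut off at the top edge, (279,10), so I'll go above it for a closer look.

```bash
python3 -m creep '{"gripper":[60,70,80,80,80,80,80,80],"travel":[[0.4,0,0],[1.0,0,0],[1.7,0,0],[2.4,0,0],[3.1,0,0],[3.65,0,0],[3.65,0,0],[3.65,0,0]],"delta_rot":[[0,0,-1],[0,0,-2],[0,0,-3],[0,0,-4],[0,0,-5],[0,0,-6],[0,0,-7],[0,0,-8]]}'
python3 - <<'E'
from m import *
p,d,c=save("wrist","w3.png"); np.savez('w3.npz',p=p,d=d)
h,s,v=cv2.split(cv2.cvtColor(p,cv2.COLOR_RGB2HSV))
m=((h<8)|(h>172))&(s>150)&(v>60)
r=rect(m,"wrist",.074,c);print('knob',r)
P=cloud("wrist",d,c); q=P[m&(d>0)]; q=q[(abs(q[:,0]-.6)<.05)&(abs(q[:,1]-.28)<.05)]; t=q[q[:,2]>np.percentile(q[:,2],60)]
print(len(q),np.percentile(q[:,2],[5,50,95]),(t.min(0)+t.max(0))/2, t.mean(0))
h2=P[170:330,:][...,2]; plan([.6,.283,.15],175); print(env.get_state()['q'].round(2))
E
```

```text
time_s: 9.88
tcp_pos: [0.5968, 0.2808, 0.2035]
orientation: [-3.141, -0.001, 2.754]
contact_force: [0.4, -0.1, -0.4]
width: 0.0802
grasp_force: 0.0
knob [array([5.953000e-01, 2.834000e-01, 4.430000e-02, 4.080000e-02,
       1.578516e+02]), array([3.74400e-01, 1.39700e-01, 5.06000e-02, 1.15000e-02, 6.78307e+01]), array([3.52200e-01, 1.50400e-01, 2.35000e-02, 1.41000e-02, 2.50334e+01])]
1023 [0.06090187 0.07253427 0.07405737] [0.59804692 0.28296208 0.07417561] [0.59740254 0.28152951 0.07345767]
t 9.93 tcp [0.597  0.2804 0.2034] rpy [-1.7997e+02 -2.0000e-02  1.5827e+02] F [ 0.  -0.1 -0.6] g 0.0 w 0.0801
travel [-0.037  0.072  1.068] rot [-0.002 -0.003 -1.673]
[ 0.06  0.55 -0.83  1.35  0.4   1.41  0.43]
```

View pics/w3.png

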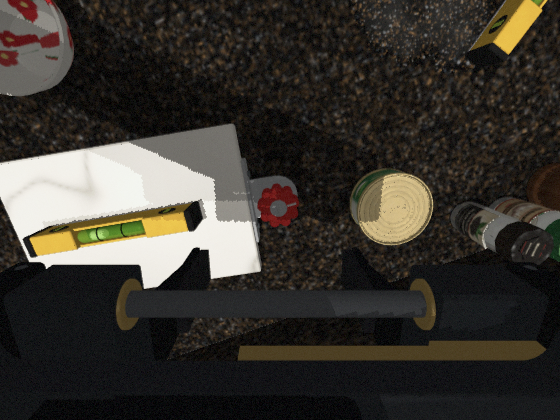

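The knob is at (279,205) in the picture, world (0.598, 0.283), top at 0.074. The level's vial is visible at (112,231), so the wrist camera can read the bubble while I turn. I'll start at yaw 225 and turn clockwise from there.

```bash
python3 -m creep '{"gripper":[80,80,80,80,80,80,80,80],"travel":[[0,0.06,0],[0,0.06,0.2],[0,0.06,0.5],[0,0.06,0.8],[0,0.06,1.1],[0,0.06,1.4],[0,0.06,1.6],[0,0.06,1.6]],"delta_rot":[[0,0,-1],[0,0,-2],[0,0,-3],[0,0,-4],[0,0,-5],[0,0,-6],[0,0,-6.7],[0,0,-6.7]]}'; python3 -m creep '{"gripper":[80,80,80,80,80],"travel":[[0,0,0.5],[0,0,1.0],[0,0,1.4],[0,0,1.6],[0,0,1.6]],"delta_rot":[[0,0,0],[0,0,0],[0,0,0],[0,0,0],[0,0,0]]}' 15;  python3 -m creep '{"gripper":[60,50,42,36,36,36],"travel":[[0,0,0],[0,0,0],[0,0,0],[0,0,0],[0,0,0],[0,0,0]],"delta_rot":[[0,0,0],[0,0,0],[0,0,0],[0,0,0],[0,0,0],[0,0,0]]}' 15
python3 - <<'E'
from m import *
p,d,c=save("wrist","w4.png"); np.savez('w4.npz',p=p,d=d); print(env.get_state()['q'].round(2))
E
```

```text
time_s: 10.92
tcp_pos: [0.5978, 0.2826, 0.1229]
orientation: [3.141, -0.002, -2.369]
contact_force: [-0.3, -0.3, 0.3]
width: 0.0798
grasp_force: 0.0
time_s: 11.55
tcp_pos: [0.5981, 0.283, 0.0438]
orientation: [3.141, -0.0, -2.367]
contact_force: [0.5, -0.3, 0.9]
width: 0.0798
grasp_force: 0.0
time_s: 12.3
tcp_pos: [0.599, 0.2823, 0.0443]
orientation: [-3.14, 0.0, -2.367]
contact_force: [2.8, -3.2, 2.6]
width: 0.0423
grasp_force: 15.0
[ 0.14  0.77 -0.96  1.5   0.65  1.21  1.43]
```

View pics/w4.png

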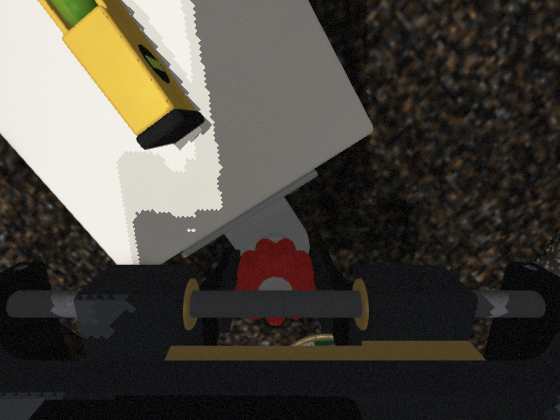

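The jaws hold the knob, but the vial lies outside this view, so I'll read the bubble with the side and top cameras. First turn is about 1 rad, then a look.

```bash
python3 -m creep '{"gripper":[36,36,36,36,36,36,36,36],"travel":[[0,0,0],[0,0,0],[0,0,0],[0,0,0],[0,0,0],[0,0,0],[0,0,0],[0,0,0]],"delta_rot":[[0,0,0.6],[0,0,1.4],[0,0,2.3],[0,0,3.2],[0,0,4.1],[0,0,4.9],[0,0,5.5],[0,0,5.5]]}'
python3 - <<'E'
from m import *
for n in("side","top"):
    p,d,c=save(n,n+"2.png"); np.savez(n+'2.npz',p=p,d=d)
    K,e,A=c; M=att(A)
    q=M.T@(np.array([.556,.107,.076])-e); u,v=(K@(q/q[2]))[:2].round().astype(int); print(n,u,v)
    k=p[max(v-28,0):v+28,u-37:u+37]; cv2.imwrite('pics/c_%s2.png'%n,cv2.resize(k[...,::-1],(740,560),interpolation=cv2.INTER_CUBIC)[:,:])
a=cv2.imread('pics/c_side2.png');b=cv2.imread('pics/c_top2.png'); cv2.imwrite('pics/c2.png',np.hstack([cv2.resize(a,(400,300)),cv2.resize(b,(400,300))]))
E
```

```text
time_s: 13.35
tcp_pos: [0.5988, 0.2827, 0.0443]
orientation: [-3.141, 0.001, 2.957]
contact_force: [4.2, -3.4, 2.8]
width: 0.0425
grasp_force: 15.0
side 273 201
top 305 198
```

View pics/c2.png

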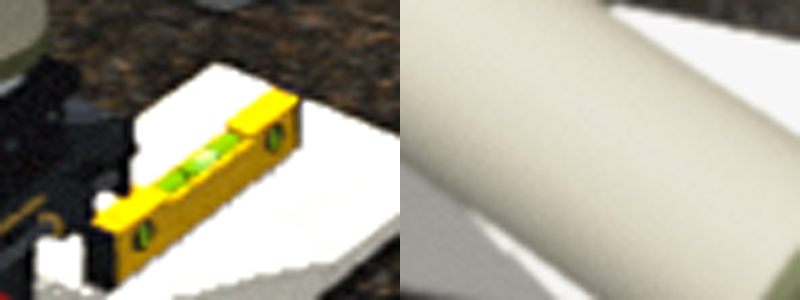

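The side camera sees the vial well, with the bright bubble near its middle at (203,160) of the crop. The arm hides it from the top camera. I'll read it more finely with a profile along the vial.

```bash
cat > b.py <<'E'
from m import *
def prof(n=4):
    p=np.mean([env.grab_frame("side")[0].astype(float) for _ in range(n)],0).astype(np.float32); c=cal("side"); return p,c
def show(p,c,z=.075,cx=.556,cy=.107,ang=77.3,L=.045,name="side"):
    K,e,A=c; M=att(A); a=np.deg2rad(ang); d=np.array([np.cos(a),np.sin(a)]); w=np.array([-d[1],d[0]])
    s=np.arange(-L,L+1e-6,.0005); t=np.arange(-.014,.0141,.0005)
    G=np.array([[cx,cy]+si*d+ti*w for ti in t for si in s]); G=np.c_[G,np.full(len(G),z)]
    q=(G-e)@M; uv=(q/q[:,2:])@K.T
    im=cv2.remap(p,uv[:,0].reshape(len(t),-1).astype(np.float32),uv[:,1].reshape(len(t),-1).astype(np.float32),cv2.INTER_CUBIC)
    return s,t,im
E
python3 - <<'E'
from b import *
p,c=prof(); np.save('side3.npy',p); s,t,im=show(p,c)
f=np.load('w3.npz'); 
cv2.imwrite('pics/rect3.png',cv2.resize(np.clip(im,0,255).astype(np.uint8)[...,::-1],None,fx=4,fy=4))
for j in range(0,len(t),8): print('t',t[j]); print(np.c_[s[::6]*1000,im[j,::6]].round().astype(int).tolist())
E
```

```text
t -0.014
[[-45, 255, 255, 276], [-42, 255, 256, 248], [-39, 256, 256, 248], [-36, 255, 255, 252], [-33, 255, 256, 260], [-30, 255, 255, 255], [-27, 255, 255, 256], [-24, 255, 255, 254], [-21, 255, 255, 256], [-18, 255, 255, 254], [-15, 255, 255, 255], [-12, 255, 255, 254], [-9, 255, 255, 255], [-6, 255, 255, 256], [-3, 255, 255, 254], [0, 255, 255, 255], [3, 255, 255, 254], [6, 255, 255, 255], [9, 255, 255, 255], [12, 255, 255, 255], [15, 255, 255, 255], [18, 255, 255, 254], [21, 255, 255, 255], [24, 255, 255, 255], [27, 255, 255, 255], [30, 255, 255, 255], [33, 255, 255, 255], [36, 258, 258, 264], [39, 256, 256, 259], [42, 243, 230, 192], [45, 162, 133, 81]]
t -0.009999999999999997
[[-45, 255, 254, 129], [-42, 256, 260, 113], [-39, 255, 254, 107], [-36, 252, 242, 170], [-33, 251, 247, 237], [-30, 255, 255, 262], [-27, 255, 257, 277], [-24, 255, 255, 250], [-21, 255, 257, 261], [-18, 255, 255, 262], [-15, 255, 256, 265], [-12, 255, 256, 268], [-9, 255, 256, 266], [-6, 255, 256, 271], [-3, 255, 255, 250], [0, 255, 256, 264], [3, 255, 255, 260], [6, 255, 255, 272], [9, 255, 255, 260], 
[... 3425 characters left out ...]
 191, 198, 0], [39, 223, 222, 0], [42, 247, 222, 0], [45, 241, 210, 1]]
t 0.014000000000000025
[[-45, 121, 87, 14], [-42, 129, 89, 14], [-39, 164, 118, 10], [-36, 163, 120, 8], [-33, 172, 129, 6], [-30, 213, 173, 2], [-27, 235, 196, 1], [-24, 253, 206, 3], [-21, 251, 215, 3], [-18, 235, 196, 2], [-15, 227, 182, 2], [-12, 229, 194, 1], [-9, 241, 217, 0], [-6, 254, 220, -3], [-3, 258, 216, 4], [0, 248, 212, 5], [3, 235, 196, 12], [6, 224, 186, 12], [9, 231, 203, 11], [12, 247, 222, -2], [15, 256, 216, -4], [18, 257, 215, 0], [21, 244, 206, 0], [24, 225, 183, 2], [27, 220, 188, 2], [30, 238, 213, 0], [33, 257, 229, 0], [36, 260, 220, -1], [39, 250, 214, 0], [42, 229, 188, 0], [45, 202, 157, 2]]
```

View pics/rect3.png

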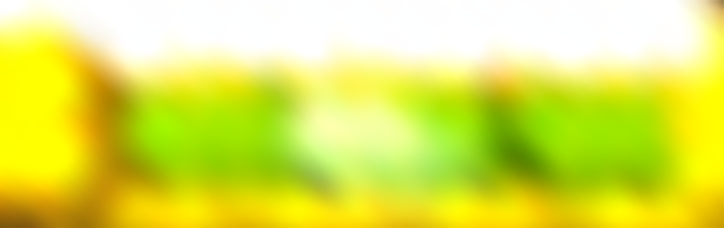

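The profile puts the bubble centred at about -0.5 mm in my axis. The right line is at +18, the left line is near -9 and the vial spans -30 to 38, so the vial's middle is at about +4.5. The bubble is thus about 5 mm short of centre. I'll let it settle, then read again.

```bash
cat >> b.py <<'E'
def read(n=4):
    p,c=prof(n); s,t,im=show(p,c); r=im[(t>-.0005)&(t<.0045)].mean(0); b=r[:,2]; g=r[:,0]-r[:,1]
    k=b>.5*np.percentile(b[(s>-.028)&(s<.036)],97); k&=(s>-.028)&(s<.036); bb=s[k]
    G=np.where((r[:,1]-r[:,0])>20)[0]; q=r[:,1].copy(); R_=(s>.008)&(s<.028); L_=(s>-.018)&(s<.0)
    print('bubble mm',(bb.min()*1e3).round(1),(bb.max()*1e3).round(1),'vial',s[G[0]]*1e3,s[G[-1]]*1e3,'line R',s[R_][q[R_].argmin()]*1e3, q[R_].min(),'line L',s[L_][q[L_].argmin()]*1e3,q[L_].min())
    print('pos',((bb.min()+bb.max())/2-(s[G[0]]+s[G[-1]])/2)*1e3)
    st=env.get_state(); print(round(st['time_s'],2),st['contact_force'].round(1))
E
python3 -m creep '{"gripper":[36,36,36,36,36,36,36,36],"travel":[[0,0,0],[0,0,0],[0,0,0],[0,0,0],[0,0,0],[0,0,0],[0,0,0],[0,0,0]],"delta_rot":[[0,0,0],[0,0,0],[0,0,0],[0,0,0],[0,0,0],[0,0,0],[0,0,0],[0,0,0]]}'; python3 -c "
from b import *
read()"
```

```text
time_s: 14.65
tcp_pos: [0.5988, 0.2827, 0.0442]
orientation: [3.141, 0.001, 2.959]
contact_force: [4.1, -3.8, 3.1]
width: 0.0425
grasp_force: 15.0
bubble mm -8.0 7.5 vial -28.499999999999982 38.00000000000008 line R 18.000000000000057 165.09221 line L -11.499999999999968 220.45837
pos -5.000000000000004
14.85 [ 3.4 -3.3  3. ]
```

```bash
python3 -m creep '{"gripper":[36,36,36,36,36,36,36,36],"travel":[[0,0,0],[0,0,0],[0,0,0],[0,0,0],[0,0,0],[0,0,0.02],[0,0,0.04],[0,0,0.04]],"delta_rot":[[0,0,0.6],[0,0,1.3],[0,0,2.1],[0,0,2.8],[0,0,3.4],[0,0,3.4],[0,0,3.4],[0,0,3.4]]}';python3 -m creep '{"gripper":[36,36,36,36,36,36,36,36],"travel":[[0,0,0],[0,0,0],[0,0,0],[0,0,0],[0,0,0],[0,0,0],[0,0,0],[0,0,0]],"delta_rot":[[0,0,0],[0,0,0],[0,0,0],[0,0,0],[0,0,0],[0,0,0],[0,0,0],[0,0,0]]}'; python3 -c "
from b import *
read()"
```

```text
time_s: 15.85
tcp_pos: [0.5991, 0.2829, 0.0439]
orientation: [3.14, 0.002, 2.366]
contact_force: [-0.7, -7.8, 15.9]
width: 0.0426
grasp_force: 15.0
time_s: 16.85
tcp_pos: [0.5991, 0.2829, 0.0439]
orientation: [3.14, 0.002, 2.366]
contact_force: [-0.1, -6.3, 16.1]
width: 0.0424
grasp_force: 15.0
bubble mm -3.0 13.0 vial -28.999999999999986 34.50000000000007 line R 18.500000000000057 178.03326 line L -8.999999999999966 212.2056
pos 2.2500000000000018
17.05 [-0.1 -5.5 14.6]
```

The bubble now spans -3 to +13 between lines at -9 and +18.5, so it is centred to within about 0.5 mm. The push is 15-16 N, so I'll ease it to about 10 N and check again.

```bash
python3 -m creep '{"gripper":[36,36,36,36,36,36,36,36],"travel":[[0,0,-0.01],[0,0,-0.018],[0,0,-0.018],[0,0,-0.018],[0,0,-0.018],[0,0,-0.018],[0,0,-0.018],[0,0,-0.018]],"delta_rot":[[0,0,0],[0,0,0],[0,0,0],[0,0,0],[0,0,0],[0,0,0],[0,0,0],[0,0,0]]}'; python3 -c "
from b import *
read()
p=env.grab_frame('side')[0]; cv2.imwrite('pics/fin.png',cv2.resize(p[150:300,180:380,::-1],(800,600),interpolation=cv2.INTER_CUBIC))"
```

```text
time_s: 18.05
tcp_pos: [0.599, 0.2829, 0.044]
orientation: [3.14, 0.001, 2.366]
contact_force: [2.0, -4.6, 9.5]
width: 0.0428
grasp_force: 15.0
bubble mm -3.0 13.0 vial -28.999999999999986 34.00000000000007 line R 18.500000000000057 178.06686 line L -8.999999999999966 211.4288
pos 2.500000000000002
18.25 [ 2.  -4.5  9.7]
```

View pics/fin.png

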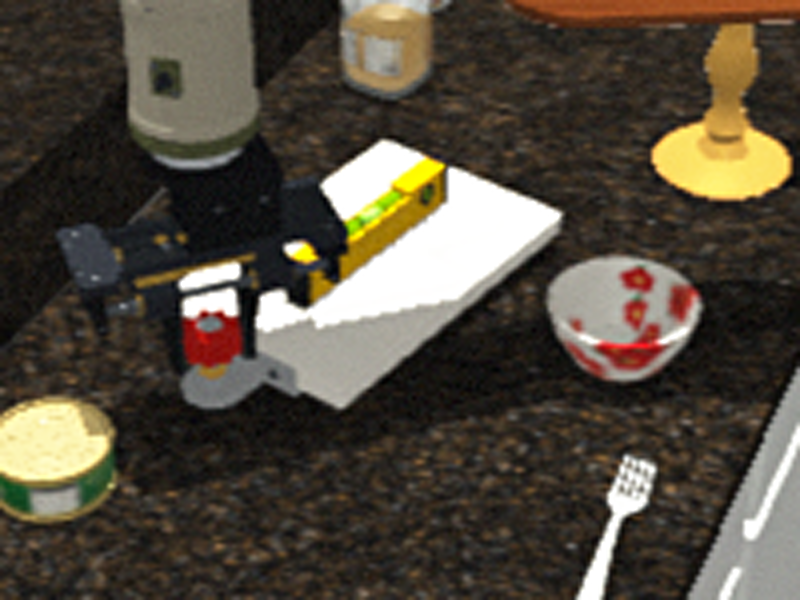

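The gripper holds the knob at (212,335) and the level stands free on the slab. The bubble sits midway between the lines and the push is 9.7 N. The gripper hides the near end of the vial, so I trust the two lines for the centre. Handing in.

```bash
python3 -c "
from workcell import env
print(env.sign_off())"
```

```text
the job is handed in; nothing more can be done
None
```

I handed the job in at about 18 s: the spirit level stands free and lengthwise on the marble, its bubble is within about 0.5 mm of centre by the side camera, and the gripper is holding the knob at 15 N and leaning on it with about 10 N (sign-off returned no verdict).

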